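# Prove the squaring jig with the set square

### The job

Check the corner of the model-squaring jig: pick up the blue set square by its black post, set it flat on the jig's grey plate and press its right-angled corner gently into the corner of the steel and brass fences until its two outer edges lie flush against both. Finish holding it there: keep the post gripped and keep pressing lightly against both fences, do not let go. Leave the jars, pen and plaster models where they stand.

Things in the scene. Friction and masses are not known exactly. Their poses are not given: they have to be found in the camera images.
- set_square: blue triangular frame (set square) lying flat, loose, about 0.22 kg: two legs 110 mm long, 18 mm wide, 18 mm thick at a right angle, a bar joining their ends, a diagonal web. Origin: on the underside, under the middle of its post. z up; the outer edges of the legs are the planes x = +36 and y = +36 mm; legs and bar reach back to about -78 mm in x and y
- square_post (a point): middle of the top of the set square's black gripping post, 62 mm above its origin, axes as the set square's. The post is 20 x 20 mm, its sides parallel to the legs, and rises from a round steel foot (30 mm wide, up to 20 mm above the underside)
- square_corner (a point): outer right-angled corner of the set square, on its underside, at +36, +36, 0 mm from its origin, axes as the set square's
- back_edge_end (a point): far end of the outer edge that goes against the steel fence, on the underside, at +36, -74, 0 mm from the set square's origin
- side_edge_end (a point): far end of the outer edge that goes against the brass fence, on the underside, at -74, +36, 0 mm from the set square's origin
- jig: squaring jig fixed to the bench: grey ruled base plate 150 x 150 x 8 mm, with two fences along its +x and +y edges. Origin: centre of its underside; x, y along the plate's edges, z up. It stands left or right on the bench, turned by up to 0.35 rad, with the set square on the other side
- back_fence: steel bar of the jig along its +x edge; origin and axes the same as the jig's. Its inner face is the plane x = +62 mm of the jig's frame, from y = -70 to +58 mm; it stands 18 mm above the plate (26 mm above the bench), 12 mm thick. Rigid
- side_fence: brass bar of the jig along its +y edge; origin and axes the same as the jig's. Its inner face is the plane y = +62 mm of the jig's frame, from x = -70 to +58 mm; height and thickness as the steel one. Rigid
- jig_corner (a point): where the inner faces of the two fences meet, at the height of the plate's top: +62, +62, +8 mm from the jig's origin, axes as the jig's. The set square is home when its square_corner is here with the same axes; its post then stands 36 mm from either fence
- jar_wax: small screw-top jar with a black lid, 57 mm wide and 63 mm high, at the back of the bench; origin at the centre of its underside; leave alone
- jar_vaseline: small white jar with a red lid, 50 mm wide and 51 mm high, at the back of the bench; origin at the centre of its underside; leave alone
- marker_black: black marker pen, 155 mm long, 19 mm thick, lying on the right; origin at the centre of its underside; leave alone
- model_upper: cream plaster jaw model, 62 x 71 mm, 29 mm high, near left; origin at the centre of its underside; leave alone
- model_lower: cream plaster jaw model, 62 x 71 mm, 30 mm high, near right; origin at the centre of its underside; leave alone

How it is judged:
On the way, in this order (a step that is already met when the one before it is completed fails the run):
1. the set square is lifted in the fingers, its underside more than 30 mm above the bench (height (world z) of each of square_corner, set_square above 0.03 m and contact force between the fingers and set_square above 2 N), for 0.2 s.
2. it is seated in the corner with both edges pressed on their fences (x of square_corner in the frame of jig_corner between -0.003 and 0.003 m and y of square_corner in the frame of jig_corner between -0.003 and 0.003 m and z of square_corner in the frame of jig_corner between -0.003 and 0.004 m and x of back_edge_end in the frame of jig_corner between -0.003 and 0.003 m and y of side_edge_end in the frame of jig_corner between -0.003 and 0.003 m and angle between set_square's own z axis and vertical below 0.05 rad and contact force between set_square and back_fence above 1 N and contact force between set_square and side_fence above 1 N and contact force between the fingers and set_square above 2 N), for 0.3 s.
At the end, for the whole second after the job is handed in: The gripped set square (over 2 N) lies flat on the plate (corner height within 4 mm, tilt under 0.05 rad), its corner within 3 mm of the fence corner, the far end of each outer edge within 3 mm of its fence, pressing on each fence with over 1 N, at rest (all of step 2 and linear speed of set_square below 0.02 m/s and angular speed of set_square below 0.15 rad/s); the arm keeps its last pose, push and grip.
It fails at once if the set square is forced against a fence with more than 60 N (contact force between set_square and back_fence above 60 N or contact force between set_square and side_fence above 60 N).
It fails at once if a bystander is moved by more than 20 mm (distance of any of jar_wax, jar_vaseline, marker_black, model_upper, model_lower from where it was at the start of the episode above 0.02 m).
It also fails if it takes over 50 s, if anything falls off the work surface, if the arm or the gripper's body presses on something with over 40 N, if the wrist force passes 120 N, or if a joint passes its speed limit or range.

### The arm

A 6-joint arm with a two-finger parallel gripper is mounted at the origin on a cart in front of the work surface, level with it; the furniture and walls round the work are solid. World frame = base frame: x ahead of the robot, y to its left, z up, the work surface at z = 0. Lengths are in m, angles in rad, forces in N, time in s.
With the tool pointing down it reaches from about 0.275 to 0.85 m from the base axis. Payload 19 kg.
Tool frame: the origin (TCP) lies on the centre line of the jaws, within the pads' length; the fingertips stand 17 mm ahead of it and the grasp point (between the pads) lies 2 mm behind it; z points along the fingers, y is the line along which they close (so a half turn about z gives the same grasp; the last joint's range is limited). The gripper opens to 85 mm and grips with 20 to 120 N. Pads are 22 mm wide; open, the fingers measure 114 mm over their backs; the gripper's body (76 mm by 85 mm) begins 54 mm behind the grasp point. The pads swing forward as they close: fully open they stand 13 mm farther back than shut.
Start: joints at [1.13, 0.15, 1.437, -0, 1.554, -0.134], TCP at [0.174, 0.548, 0.248] pointing down, gripper open.
Joint ranges: [-2.8, 2.8], [-0.68, 2.1], [0.12, 2.68], [-1.39, 4.53], [0.16, 2.79], [-2.81, 2.81]. Speed limits (rad/s): [1.89, 1.89, 2.22, 3.01, 3.01, 3.01].

### API

Orientations are given as [roll, pitch, yaw] about the fixed x, y, z axes, in that order (R = Rz(yaw) Ry(pitch) Rx(roll)).
In Python, from workcell import manip gives the robot as it stands.
- The arm moves only by the tool play_rows, never from a script. Its argument "commands" is a list of rows, each a list of 3 entries, a list of its own where there are three numbers: the turn, a rotation vector about the tool's x, y, z in degrees, then the shift along the tool's x, y, z in mm, then the finger opening in mm, from 0 to 85.4. A call has 1 to 20 rows; each row is the pose to reach, as a shift and turn from the pose commanded when the call began, along the tool's axes at that moment; what a row does not reach only later rows make up. A row lasts 1/12 s, in which the tool goes at most 41.7 mm and 7.16 degrees, less where a joint would pass 70% of its speed; a pose out of reach is approached as far as the arm can. A call with a gripper value outside its range is refused whole. The fingers move at their own pace and stop on an object; the grip force is fixed at half the most. Time passes only in rows, so rows that repeat a pose let the fingers close. It gives the time, the measured TCP pose, the force, the opening and the grip force at its end, in the units of the state.
- manip.state(): the state, without advancing time (a new reading comes with each control period).
- manip.get_image(name): name is "scene" or "top"; returns the picture (420x560x3 uint8, blue, green, red); there is no depth.
- manip.calibration(name): a dict with "camera_matrix" (3x3 intrinsics, pixels), "rvec" (rotation vector, rad) and "tvec" (3), from world to camera coordinates, as OpenCV has them. Camera axes: x right, y down, z forward; pixel columns grow to the right and rows downward; lengths in m; the calibration is good to about 2 mm. A picture is of the moment at which its call begins. calibration takes no time and is no camera call.
- manip.finish_job(): hands the job in; it is judged then, once.
The state is a dict: "time": time; "joints": joint angles; "qd": joint speeds; "joint_torque": joint torques, N m; "tool_pos": TCP position; "eef_rot": TCP orientation; "force": force on the tool from outside, world axes, zero at the start; "moment": the same for the moment, N m; "gripper_width": opening from 0.0 (shut) to 1.0 (fully open); "grasp_force": force on a finger pad.
Only numpy, scipy, OpenCV 4.12 (cv2) and the standard library are available. Lean on these libraries where they do the work, as an engineer would, in place of code of your own. Each camera call takes 0.05 s, during which the arm holds its last target. There are 200 camera calls.

## Working session

There is one attempt and no reset: what is moved stays moved. The work goes in short steps, Python scripts to look and compute and a tool call to move; the robot and the scene stay as the last step left them, time stands still between calls to the robot, and variables do not carry over. Pictures are saved under pics/ and viewed, at most 10 in all, crops included, and the job is handed in when it is done.

Besides the shell and the picture viewer there is one more tool, called after "Request:" as name(argument=value, ...), one argument or row to a line, values as JSON. play_rows: Moves the arm, as the interface text tells. Its arguments: {"type":"object","properties":{"commands":{"type":"array"}},"required":["commands"]}

```bash
mkdir -p pics; python3 - <<'E'
from workcell import manip
import cv2
for n in("scene","top"):
    cv2.imwrite(f"pics/{n}0.png",manip.get_image(n)); c=manip.calibration(n); print(n,c)
print(manip.state())
E
```

```text
scene {'camera_matrix': array([[544.88939345,   0.        , 276.59664745],
       [  0.        , 544.88939345, 203.42322983],
       [  0.        ,   0.        ,   1.        ]]), 'rvec': array([ 2.26018734, -0.8047583 ,  0.32400113]), 'tvec': array([-0.44329128,  0.26771957,  1.38385799])}
top {'camera_matrix': array([[487.03901819,   0.        , 274.22167835],
       [  0.        , 487.03901819, 206.51543729],
       [  0.        ,   0.        ,   1.        ]]), 'rvec': array([ 2.12206241, -2.10106099,  0.18184961]), 'tvec': array([-0.0159877 ,  0.55761848,  1.48240033])}
{'time': 0.1, 'joints': array([ 1.12998748e+00,  1.50917716e-01,  1.43794105e+00, -9.15601452e-06,
        1.55381998e+00, -1.34008734e-01]), 'qd': array([-0.00040335, -0.00136929, -0.00119266,  0.0013619 ,  0.00056323,
       -0.00110975]), 'joint_torque': array([ 4.50266540e-03, -7.14391851e+01, -5.71789134e+01, -1.46076572e-04,
        7.30426895e-03, -6.30264822e-05]), 'tool_pos': array([0.17359355, 0.54795458, 0.24775914]), 'eef_rot': array([-3.14051508e+00, -1.36037866e-04,  2.83479263e+00]), 'force': array([ 0.35566581,  0.15034235, -0.83394635]), 'moment': array([ 0.02273604, -0.02007003, -0.009181  ]), 'grasp_force': 0.0, 'gripper_width': 0.9996420200485455}
```

View pics/scene0.png

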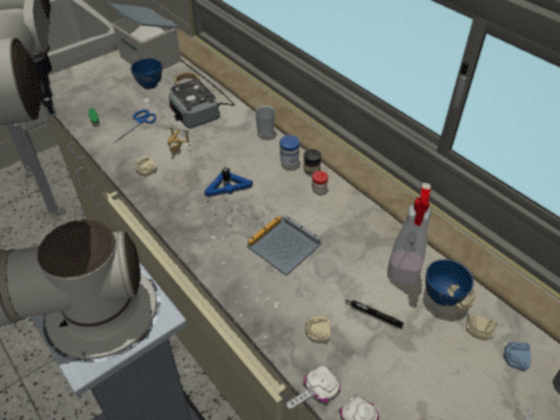

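View pics/top0.png

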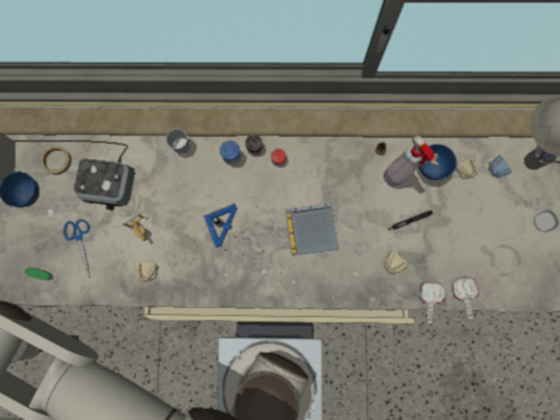

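The scene view shows the blue square at about (228,185) and the jig at (285,245). The top view shows the square at (220,225), with its right angle at about (206,215), and the jig at (313,230) with brass on the left (+y) and steel at the top (+x). Next I'll zoom in.

```bash
python3 - <<'E'
import cv2,numpy as np
s=cv2.imread("pics/scene0.png");t=cv2.imread("pics/top0.png")
a=cv2.resize(t[190:265,195:345],None,fx=5,fy=5,interpolation=cv2.INTER_CUBIC)
b=cv2.resize(s[160:280,195:335],None,fx=5,fy=5,interpolation=cv2.INTER_CUBIC)
cv2.imwrite("pics/topz.png",a);cv2.imwrite("pics/scenez.png",b)
E
```

```text
(no output)
```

View pics/topz.png

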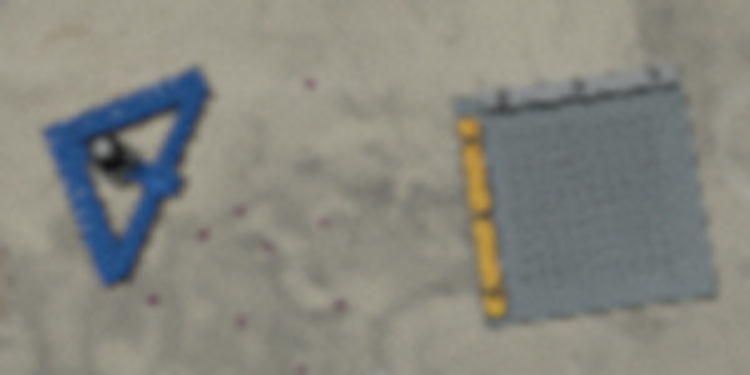

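View pics/scenez.png

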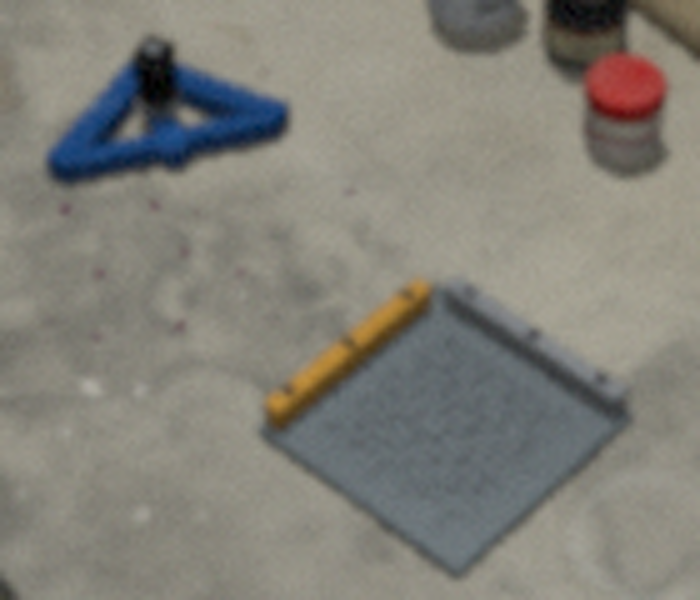

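The top crop shows the post top near (105,150) and the square's corners at (48,132), (200,72) and (113,283). The brass bar runs from (468,125) to (493,310), and the plate's free corner is at (717,293). The scene crop shows the post top at about (155,45), the plate's near corner at (458,575) and the brass ends at (420,287) and (280,415).

```bash
cat > h.py <<'E'
import cv2,numpy as np
from workcell import manip
def cal(n):
    c=manip.calibration(n);R=cv2.Rodrigues(np.array(c["rvec"]))[0];return c["camera_matrix"],R,np.array(c["tvec"]).ravel()
def ray(n,p,z):
    K,R,t=cal(n);C=-R.T@t;p=np.atleast_2d(p);d=(R.T@np.linalg.inv(K)@np.c_[p,np.ones(len(p))].T).T
    return C+d*((z-C[2])/d[:,2])[:,None]
def tri(ps,pt):
    P=[];
    for n in("scene","top"):
        K,R,t=cal(n);P.append(K@np.c_[R,t])
    X=cv2.triangulatePoints(P[0],P[1],np.array(ps,float).reshape(-1,2).T,np.array(pt,float).reshape(-1,2).T);return (X[:3]/X[3]).T
def up(img,x0,y0,x1,y1,f=5): return cv2.resize(img[y0:y1,x0:x1],None,fx=f,fy=f,interpolation=cv2.INTER_CUBIC)
def unz(p,x0,y0,f=5): return (np.atleast_2d(p)+.5)/f-.5+[x0,y0]
BOX={"top":(195,190,345,265),"scene":(195,160,335,280)}
def mask(n,img,kind):
    b=BOX[n];h=cv2.cvtColor(up(img,*b),cv2.COLOR_BGR2HSV)
    lo,hi={"blue":((100,110,40),(125,255,255)),"brass":((10,120,90),(28,255,255)),"grey":((95,22,50),(118,95,200)),"black":((0,0,0),(180,255,48))}[kind]
    return cv2.inRange(h,lo,hi)
def big(m): return max(cv2.findContours(m,cv2.RETR_EXTERNAL,cv2.CHAIN_APPROX_NONE)[0],key=cv2.contourArea)
E
python3 - <<'E'
from h import *
np.set_printoptions(precision=4,suppress=True)
for n in("top","scene"):
    K,R,t=cal(n);print(n,"cam",-R.T@t)
    im=cv2.imread(f"pics/{n}0.png");b=BOX[n][:2]
    c=big(mask(n,im,"blue"));a,T=cv2.minEnclosingTriangle(c);T=unz(T.reshape(3,2),*b)
    print("tri",T.tolist());print(ray(n,T,.018)[:,:2],ray(n,T,0)[:,:2])
    r=cv2.boxPoints(cv2.minAreaRect(big(mask(n,im,"brass"))));r=unz(r,*b);print("brass",r.tolist(),ray(n,r,.026)[:,:2])
    g=mask(n,im,"grey");c=big(g);q=cv2.approxPolyDP(c,25,True).reshape(-1,2);print("grey",cv2.contourArea(c),q.tolist(),ray(n,unz(q,*b),.008)[:,:2])
    k=mask(n,im,"black"); k[:, 320:]=0; k[230:]=0;c=big(k);print("black",cv2.boundingRect(c),cv2.contourArea(c))
print(tri(unz([[155,45]],195,160),unz([[105,148]],195,190)))
print(tri(unz([[458,573]],195,160),unz([[715,293]],195,190)))
E
```

```text
top cam [ 0.265  -0.0427  1.561 ]
tri [[241.28977966308594, 200.6440887451172], [203.62244510650635, 215.71102333068848], [217.91022109985352, 254.55591583251953]]
[[0.5832 0.0973]
 [0.5326 0.2177]
 [0.4079 0.1673]] [[0.5869 0.0989]
 [0.5357 0.2207]
 [0.4095 0.1697]]
brass [[288.9605407714844, 233.0116844177246], [292.6225280761719, 232.47315979003906], [295.5488586425781, 252.37223052978516], [291.8868713378906, 252.9107551574707]] [[ 0.4778 -0.0577]
 [ 0.4796 -0.0693]
 [ 0.4165 -0.0788]
 [ 0.4146 -0.0673]]
grey 19422.0 [[196, 67], [43, 129], [103, 286], [181, 185]] [[0.5772 0.1224]
 [0.5353 0.2208]
 [0.4335 0.1782]
 [0.4994 0.13  ]]
black (100, 147, 29, 25) 369.5
scene cam [-0.1409 -0.8754  1.182 ]
tri [[263.24951934814453, 185.00054931640625], [222.28610801696777, 170.15873527526855], [196.35048043727875, 199.7994499206543]]
[[0.5853 0.0812]
 [0.5268 0.2156]
 [0.3913 0.1576]] [[0.5965 0.096 ]
 [0.5371 0.2325]
 [0.3995 0.1736]]
brass [[246.42440032958984, 240.5804901123047], [278.40000915527344, 215.0000114440918], [281.6585464477539, 219.07318115234375], [249.68293380737305, 244.6536636352539]] [[ 0.4078 -0.0693]
 [ 0.5373 -0.0508]
 [ 0.5344 -0.069 ]
 [ 0.4059 -0.0866]]
grey 44996.0 [[441, 294], [274, 437], [460, 569], [625, 415]] [[ 0.5492 -0.0565]
 [ 0.4087 -0.0806]
 [ 0.4307 -0.2155]
 [ 0.5706 -0.1921]]
black (137, 48, 41, 64) 1750.5
[[0.5133 0.1724 0.0631]]
[[ 0.4325 -0.2133  0.001 ]]
```

```bash
python3 - <<'E'
from h import *
np.set_printoptions(precision=4,suppress=True)
def fit(n,im,pts0,pts1,z,label):
    # subpixel edge: gradient peaks along normals between two seed pixels (orig coords)
    L=cv2.cvtColor(im,cv2.COLOR_BGR2LAB).astype(np.float32); a,b=np.array(pts0,float),np.array(pts1,float)
    d=(b-a)/np.linalg.norm(b-a);nrm=np.array([-d[1],d[0]]);s=np.arange(-3,3.01,.1)
    out=[]
    for u in np.linspace(.12,.88,40):
        p=a+u*(b-a)+s[:,None]*nrm
        v=cv2.remap(L,p[:,0].astype(np.float32)[None],p[:,1].astype(np.float32)[None],cv2.INTER_CUBIC)[0]
        g=np.linalg.norm(np.gradient(cv2.GaussianBlur(v,(1,9),0),axis=0),axis=1);g[:3]=g[-3:]=0;out.append(p[g.argmax()])
    out=np.float32(out)
    vx,vy,x,y=cv2.fitLine(out,cv2.DIST_HUBER,0,.1,.01).ravel()
    res=np.abs((out-[x,y])@[-vy,vx])
    w=ray(n,np.array([[x-15*vx,y-15*vy],[x+15*vx,y+15*vy]]),z)[:,:2];dd=w[1]-w[0]
    yaw=(np.arctan2(dd[1],dd[0])+np.pi/4)%(np.pi/2)-np.pi/4
    N=np.array([-dd[1],dd[0]])/np.linalg.norm(dd);
    k=np.argmax(np.abs(N));N*=np.sign(N[k]);print(n,label,"yaw %.4f"%yaw,"normal",N,"dist %.4f"%(N@w[0]),"res %.2f"%np.median(res))
t=cv2.imread("pics/top0.png");s=cv2.imread("pics/scene0.png")
T=lambda x,y:unz([x,y],195,190)[0];S=lambda x,y:unz([x,y],195,160)[0]
for z in(0,.008):
    fit("top",t,T(500,325),T(715,295),z,f"plate -x z{z}")
    fit("top",t,T(690,90),T(715,290),z,f"plate -y z{z}")
    fit("scene",s,S(270,435),S(458,575),z,f"plate -x z{z}")
    fit("scene",s,S(460,573),S(628,418),z,f"plate -y z{z}")
fit("top",t,T(457,118),T(485,318),.026,"brass outer")
fit("top",t,T(481,118),T(505,315),.026,"brass inner")
fit("scene",s,S(268,400),S(415,282),.026,"brass outer")
fit("top",t,T(47,130),T(197,68),.018,"sq +x")
fit("top",t,T(45,135),T(103,283),.018,"sq +y")
fit("top",t,T(210,92),T(125,283),.018,"sq hyp")
fit("scene",s,S(50,160),S(135,65),.018,"sq +y")
E
```

```text
top plate -x z0 yaw 0.1476 normal [0.9891 0.1471] dist 0.3940 res 0.18
top plate -y z0 yaw 0.1432 normal [-0.1427  0.9898] dist -0.2753 res 0.32
scene plate -x z0 yaw 0.1455 normal [0.9894 0.145 ] dist 0.3918 res 0.15
scene plate -y z0 yaw 0.1427 normal [-0.1422  0.9898] dist -0.2750 res 0.14
top plate -x z0.008 yaw 0.1476 normal [0.9891 0.1471] dist 0.3933 res 0.18
top plate -y z0.008 yaw 0.1432 normal [-0.1427  0.9898] dist -0.2743 res 0.32
scene plate -x z0.008 yaw 0.1455 normal [0.9894 0.145 ] dist 0.3873 res 0.15
scene plate -y z0.008 yaw 0.1427 normal [-0.1422  0.9898] dist -0.2789 res 0.14
top brass outer yaw 0.1471 normal [-0.1466  0.9892] dist -0.1275 res 0.17
top brass inner yaw 0.1442 normal [-0.1437  0.9896] dist -0.1371 res 0.17
scene brass outer yaw 0.1275 normal [-0.1271  0.9919] dist -0.1293 res 0.12
top sq +x yaw 0.3907 normal [0.9247 0.3808] dist 0.5776 res 0.20
top sq +y yaw 0.3848 normal [-0.3754  0.9269] dist 0.0030 res 0.24
top sq hyp yaw -0.3760 normal [0.3672 0.9301] dist 0.3077 res 0.23
scene sq +y yaw 0.4139 normal [-0.4022  0.9156] dist -0.0125 res 0.22
```

Request:
play_rows(
  commands=[
    [[0, 0, 6], [-50, -30, 10], 85],
    [[0, 0, 12], [-90, -55, 30], 85],
    [[0, 0, 18], [-130, -80, 40], 85],
    [[0, 0, 24], [-170, -100, 50], 85],
    [[0, 0, 30], [-210, -125, 65], 85],
    [[0, 0, 36], [-250, -150, 75], 85],
    [[0, 0, 42], [-290, -170, 85], 85],
    [[0, 0, 46], [-330, -195, 95], 85],
    [[0, 0, 49], [-370, -215, 105], 85],
    [[0, 0, 50.2], [-410, -240, 110], 85],
    [[0, 0, 50.2], [-437, -255, 118], 85],
    [[0, 0, 50.2], [-437, -255, 118], 85],
    [[0, 0, 50.2], [-437, -255, 118], 85],
    [[0, 0, 50.2], [-437, -255, 118], 85],
    [[0, 0, 50.2], [-437, -255, 118], 85],
    [[0, 0, 50.2], [-437, -255, 118], 85],
  ],
)

```text
time: 1.43
tool_pos: [0.5128, 0.1734, 0.1302]
eef_rot: [-3.141, -0.0, 1.959]
force: [-0.1, 0.3, 0.7]
gripper_width: 0.995
grasp_force: 0.0
```

```bash
python3 - <<'E'
from h import *
ims=[]
for n in("top","scene"):
    im=manip.get_image(n);cv2.imwrite(f"pics/{n}1.png",im)
    ims.append(cv2.resize(im[130:250,160:300],None,fx=2.8,fy=2.8,interpolation=cv2.INTER_CUBIC))
cv2.imwrite("pics/pair1.png",np.hstack(ims));s=manip.state();print(s["tool_pos"],s["eef_rot"],s["time"],s["force"])
E
```

```text
[0.5127008  0.17389229 0.13056111] [ 3.14137391e+00 -8.42713552e-06  1.95985404e+00] 1.5333 [0.14635957 0.36430961 1.08348093]
```

View pics/pair1.png

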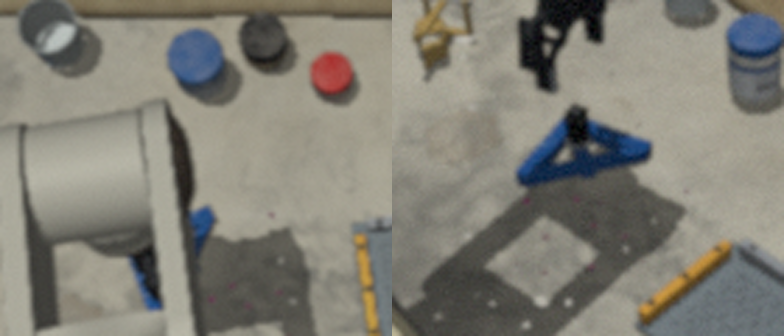

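The top view is hidden by the arm. The scene half shows the fingers at about (540,65) and (595,25), above and behind the post top at (577,115) and consistent with hovering over it. The square hasn't moved. I'll descend and close.

Request:
play_rows(
  commands=[
    [[0, 0, 0], [0, 0, 20], 85],
    [[0, 0, 0], [0, 0, 40], 85],
    [[0, 0, 0], [0, 0, 60], 85],
    [[0, 0, 0], [0, 0, 75], 85],
    [[0, 0, 0], [0, 0, 87], 85],
    [[0, 0, 0], [0, 0, 87], 85],
    [[0, 0, 0], [0, 0, 87], 85],
  ],
)

```text
time: 2.12
tool_pos: [0.513, 0.1735, 0.0435]
eef_rot: [-3.141, -0.0, 1.959]
force: [0.5, 0.4, 0.2]
gripper_width: 0.996
grasp_force: 0.0
```

Request:
play_rows(
  commands=[
    [[0, 0, 0], [0, 0, 0], 10],
    [[0, 0, 0], [0, 0, 0], 10],
    [[0, 0, 0], [0, 0, 0], 10],
    [[0, 0, 0], [0, 0, 0], 10],
    [[0, 0, 0], [0, 0, 0], 10],
    [[0, 0, 0], [0, 0, 0], 10],
    [[0, 0, 0], [0, 0, 0], 10],
    [[0, 0, 0], [0, 0, 0], 10],
    [[0, 0, 0], [0, 0, 0], 10],
    [[0, 0, 0], [0, 0, 0], 10],
    [[0, 0, 0], [0, 0, 0], 10],
    [[0, 0, 0], [0, 0, 0], 10],
  ],
)

```text
time: 3.12
tool_pos: [0.5135, 0.1731, 0.0437]
eef_rot: [3.141, 0.0, 1.959]
force: [-1.2, 0.2, 6.6]
gripper_width: 0.231
grasp_force: 59.6
```

Request:
play_rows(
  commands=[
    [[0, 0, 0], [0, 0, -10], 10],
    [[0, 0, 0], [0, 0, -25], 10],
    [[0, 0, 0], [0, 0, -40], 10],
    [[0, 0, 0], [0, 0, -55], 10],
    [[0, 0, 0], [0, 0, -67], 10],
    [[0, 0, 0], [0, 0, -67], 10],
    [[0, 0, 0], [0, 0, -67], 10],
    [[0, 0, 0], [0, 0, -67], 10],
    [[0, 0, 0], [0, 0, -67], 10],
  ],
)

```text
time: 3.87
tool_pos: [0.5128, 0.1729, 0.1093]
eef_rot: [-3.14, -0.0, 1.959]
force: [0.0, 0.3, -1.8]
gripper_width: 0.225
grasp_force: 58.8
```

Request:
play_rows(
  commands=[
    [[0, 0, 1], [-10, -4, 0], 10],
    [[0, 0, 2], [-30, -13, 0], 10],
    [[0, 0, 4], [-55, -25, 0], 10],
    [[0, 0, 6], [-80, -36, 0], 10],
    [[0, 0, 8], [-105, -47, 0], 10],
    [[0, 0, 9], [-130, -58, 0], 10],
    [[0, 0, 10], [-155, -69, 0], 10],
    [[0, 0, 11], [-180, -80, 0], 10],
    [[0, 0, 12], [-205, -92, 0], 10],
    [[0, 0, 13], [-230, -103, 0], 10],
    [[0, 0, 13.5], [-250, -112, 0], 10],
    [[0, 0, 13.9], [-260, -116, 0], 10],
    [[0, 0, 13.9], [-262.5, -117.7, 0], 10],
    [[0, 0, 13.9], [-262.5, -117.7, 0], 10],
    [[0, 0, 13.9], [-262.5, -117.7, 0], 10],
    [[0, 0, 13.9], [-262.5, -117.7, 0], 10],
  ],
)

```text
time: 5.2
tool_pos: [0.5035, -0.1135, 0.1102]
eef_rot: [-3.141, -0.0, 1.717]
force: [0.9, -0.5, -1.1]
gripper_width: 0.223
grasp_force: 58.7
```

```bash
python3 - <<'E'
from h import *
im=manip.get_image("scene");cv2.imwrite("pics/scene2.png",im)
cv2.imwrite("pics/s2z.png",cv2.resize(im[160:280,205:345],None,fx=5,fy=5,interpolation=cv2.INTER_CUBIC))
im=manip.get_image("top");cv2.imwrite("pics/top2.png",im)
s=manip.state();print(s["tool_pos"],s["eef_rot"],s["time"],s["force"],s["moment"],s["grasp_force"])
E
```

```text
[ 0.50362111 -0.11360111  0.1103238 ] [-3.14157419e+00  9.11097509e-07  1.71726416e+00] 5.3 [ 0.16271388 -0.32563285 -1.62541309] [-0.06628941  0.01600367 -0.01325463] 58.69429349899292
```

View pics/s2z.png

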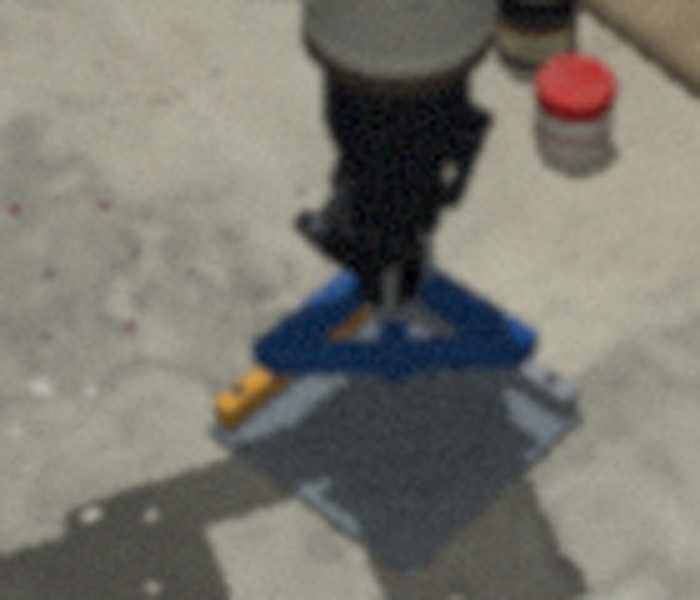

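The square hangs level above the jig, with its ends at crop (258,355) and (533,345), and it's clear of both fences. I'll lower it to just above the plate.

Request:
play_rows(
  commands=[
    [[0, 0, 0], [0, 0, 12], 10],
    [[0, 0, 0], [0, 0, 24], 10],
    [[0, 0, 0], [0, 0, 36], 10],
    [[0, 0, 0], [0, 0, 44], 10],
    [[0, 0, 0], [0, 0, 50], 10],
    [[0, 0, 0], [0, 0, 54], 10],
    [[0, 0, 0], [0, 0, 56], 10],
    [[0, 0, 0], [0, 0, 56], 10],
    [[0, 0, 0], [0, 0, 56], 10],
  ],
)

```text
time: 6.05
tool_pos: [0.5037, -0.1145, 0.0547]
eef_rot: [3.141, 0.0, 1.716]
force: [-0.2, -0.3, -1.4]
gripper_width: 0.224
grasp_force: 58.7
```

```bash
python3 - <<'E'
from h import *
im=manip.get_image("scene");cv2.imwrite("pics/scene3.png",im)
z=cv2.resize(im[190:280,205:345],None,fx=5,fy=5,interpolation=cv2.INTER_CUBIC)
s=manip.state();p=s["tool_pos"];K,R,t=cal("scene");yaw=s["eef_rot"][2]-np.pi/2
Rz=cv2.Rodrigues(np.array([0,0,yaw]))[0]
for zz in(0,18):
    q=np.array([[36,36,zz],[36,-74,zz],[-74,36,zz]])/1e3@Rz.T+p-[0,0,.0437]
    u=cv2.projectPoints(q,R,t,K,None)[0].reshape(-1,2)
    u=(u+.5-[205,190])*5-.5;print(zz,u.tolist())
    for a in u: cv2.circle(z,tuple(int(v) for v in a),3,(0,0,255),1)
cv2.imwrite("pics/s3z.png",z)
print(p,s["eef_rot"],s["time"],s["force"],s["moment"])
E
```

```text
0 [[390.0799908469885, 169.70482777673806], [536.6111919493558, 269.0459479215316], [257.4909949883509, 278.5830872721966]]
18 [[390.3140948788247, 148.68940823221718], [538.114567790774, 248.16550694149353], [256.58908136431205, 257.720086975345]]
[ 0.50379649 -0.11454978  0.05478329] [3.14105832e+00 3.95423275e-04 1.71605467e+00] 6.1 [ 0.81009244  0.20515113 -2.33773881] [ 0.03102956  0.02268043 -0.00136981]
```

View pics/s3z.png

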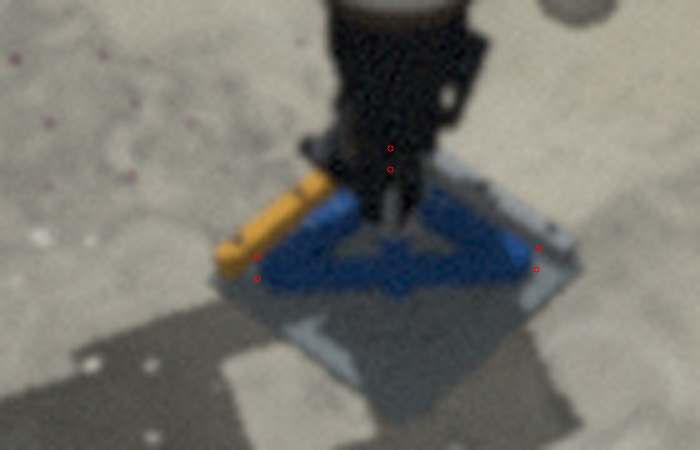

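The square sits over the plate inside both fences, and the projected end points match its visible ends at (258,280) and (535,260). Next I'll touch down and approach the fences in small steps.

Request:
play_rows(
  commands=[
    [[0, 0, 0], [0, 0, 1], 10],
    [[0, 0, 0], [0, 0, 2], 10],
    [[0, 0, 0], [0, 0, 2.5], 10],
    [[0, 0, 0], [0, 0, 2.5], 10],
    [[0, 0, 0], [0, 0, 2.5], 10],
  ],
)

```text
time: 6.52
tool_pos: [0.5036, -0.1145, 0.0518]
eef_rot: [-3.142, 0.0, 1.716]
force: [0.6, 0.3, -2.1]
gripper_width: 0.224
grasp_force: 58.7
```

Request:
play_rows(
  commands=[
    [[0, 0, 0], [0, 2, 0.3], 10],
    [[0, 0, 0], [0, 4, 0.3], 10],
    [[0, 0, 0], [0, 6, 0.3], 10],
    [[0, 0, 0], [0, 7, 0.3], 10],
    [[0, 0, 0], [0, 8, 0.3], 10],
    [[0, 0, 0], [0, 8, 0.3], 10],
    [[0, 0, 0], [0, 8, 0.3], 10],
  ],
)

```text
time: 7.1
tool_pos: [0.5118, -0.1134, 0.0517]
eef_rot: [3.141, 0.0, 1.716]
force: [0.7, 0.4, 2.8]
gripper_width: 0.225
grasp_force: 59.4
```

Request:
play_rows(
  commands=[
    [[0, 0, 0], [2, 0, 0], 10],
    [[0, 0, 0], [4, 0, 0], 10],
    [[0, 0, 0], [6, 0, 0], 10],
    [[0, 0, 0], [7, 0, 0], 10],
    [[0, 0, 0], [8, 0, 0], 10],
    [[0, 0, 0], [8, 0, 0], 10],
    [[0, 0, 0], [8, 0, 0], 10],
  ],
)

```text
time: 7.68
tool_pos: [0.5104, -0.1052, 0.0517]
eef_rot: [3.141, 0.0, 1.716]
force: [-0.2, -0.6, 6.4]
gripper_width: 0.228
grasp_force: 59.8
```

Request:
play_rows(
  commands=[
    [[0, 0, 0], [0, 0.5, 0], 10],
    [[0, 0, 0], [0, 1, 0], 10],
    [[0, 0, 0], [0, 1.5, 0], 10],
    [[0, 0, 0], [0, 2, 0], 10],
    [[0, 0, 0], [0, 2, 0], 10],
  ],
)

```text
time: 8.1
tool_pos: [0.5119, -0.1049, 0.0517]
eef_rot: [-3.141, -0.0, 1.716]
force: [-6.4, -1.7, 9.8]
gripper_width: 0.223
grasp_force: 60.5
```

Request:
play_rows(
  commands=[
    [[0, 0, 0], [0, 0.5, 0], 10],
    [[0, 0, 0], [0, 1, 0], 10],
    [[0, 0, 0], [0, 1, 0], 10],
    [[0, 0, 0], [0, 1, 0], 10],
  ],
)

```text
time: 8.43
tool_pos: [0.5129, -0.1048, 0.0517]
eef_rot: [-3.141, -0.0, 1.716]
force: [-5.7, -1.0, 11.3]
gripper_width: 0.224
grasp_force: 60.6
```

Request:
play_rows(
  commands=[
    [[0, 0, 0], [0.5, 0, 0], 10],
    [[0, 0, 0], [1, 0, 0], 10],
    [[0, 0, 0], [1.5, 0, 0], 10],
    [[0, 0, 0], [2, 0, 0], 10],
    [[0, 0, 0], [2, 0, 0], 10],
  ],
)

```text
time: 8.85
tool_pos: [0.5131, -0.103, 0.0517]
eef_rot: [3.141, 0.0, 1.716]
force: [-0.8, -2.1, 5.0]
gripper_width: 0.226
grasp_force: 59.7
```

Request:
play_rows(
  commands=[
    [[0, 0, 0], [0.5, 0, 0], 10],
    [[0, 0, 0], [1, 0, 0], 10],
    [[0, 0, 0], [1, 0, 0], 10],
    [[0, 0, 0], [1, 0, 0], 10],
  ],
)

```text
time: 9.18
tool_pos: [0.5129, -0.102, 0.0517]
eef_rot: [3.141, 0.0, 1.716]
force: [0.6, -1.7, 5.6]
gripper_width: 0.225
grasp_force: 59.7
```

Request:
play_rows(
  commands=[
    [[0, 0, 0], [0, 0.5, 0], 10],
    [[0, 0, 0], [0, 1, 0], 10],
    [[0, 0, 0], [0, 1, 0], 10],
    [[0, 0, 0], [0, 1, 0], 10],
  ],
)

```text
time: 9.52
tool_pos: [0.5135, -0.1018, 0.0517]
eef_rot: [-3.141, -0.0, 1.716]
force: [-4.9, -2.6, 10.3]
gripper_width: 0.226
grasp_force: 60.4
```

Request:
play_rows(
  commands=[
    [[0, 0, 0], [0.5, 0, 0], 10],
    [[0, 0, 0], [1, 0, 0], 10],
    [[0, 0, 0], [1, 0, 0], 10],
    [[0, 0, 0], [1, 0, 0], 10],
  ],
)

```text
time: 9.85
tool_pos: [0.5136, -0.1014, 0.0517]
eef_rot: [-3.141, 0.001, 1.716]
force: [-2.4, -7.9, 5.8]
gripper_width: 0.227
grasp_force: 59.6
```

```bash
cat > st.py <<'E'
from h import *
s=manip.state();p=s["tool_pos"];y=.145;Rj=np.array([[np.cos(y),np.sin(y)],[-np.sin(y),np.cos(y)]])
print("jig xy mm from target",1e3*(Rj@(p[:2]-[.514,-.1008])),"z",p[2],"yaw",s["eef_rot"][2]-np.pi/2,"rot",s["eef_rot"],"F jig",Rj@s["force"][:2],s["force"][2],"M",s["moment"],"t",s["time"])
E
python3 st.py
```

```text
jig xy mm from target [-0.47068578 -0.48899547] z 0.05168743536521936 yaw 0.1452501938425277 rot [-3.14133961e+00  1.10495837e-03  1.71604652e+00] F jig [-3.50236346 -7.47795828] 5.784374570900836 M [-1.10882979  0.26938626 -0.06315822] t 9.85
```

Request:
play_rows(
  commands=[
    [[0, 0, 0], [0, 0.5, 0], 10],
    [[0, 0, 0], [0, 1, 0], 10],
    [[0, 0, 0], [0, 1, 0], 10],
    [[0, 0, 0], [0, 1, 0], 10],
  ],
)

```text
time: 10.18
tool_pos: [0.5143, -0.1013, 0.0518]
eef_rot: [-3.14, 0.001, 1.716]
force: [-7.5, -9.2, 10.1]
gripper_width: 0.223
grasp_force: 60.4
```

```bash
python3 st.py
```

```text
jig xy mm from target [ 0.17335235 -0.54438118] z 0.051759477166880806 yaw 0.14531213913781915 rot [-3.14047992e+00  1.08413895e-03  1.71610847e+00] F jig [-8.75157676 -7.99720289] 10.148099529899538 M [-1.25336632  1.03666985  0.00759479] t 10.1833
```

Request:
play_rows(
  commands=[
    [[0, 0, 0], [0.3, 0.5, 0], 10],
    [[0, 0, 0], [0.5, 0.5, 0], 10],
    [[0, 0, 0], [0.5, 0.5, 0], 10],
    [[0, 0, 0], [0.5, 0.5, 0], 10],
  ],
)

```text
time: 10.52
tool_pos: [0.5145, -0.1012, 0.0518]
eef_rot: [-3.14, 0.002, 1.716]
force: [-8.6, -12.5, 11.0]
gripper_width: 0.225
grasp_force: 60.4
```

```bash
python3 st.py
```

```text
jig xy mm from target [ 0.48131418 -0.45019948] z 0.05178765397857546 yaw 0.1453024349362928 rot [-3.14010442e+00  1.84044294e-03  1.71609876e+00] F jig [-10.28160801 -11.18115029] 11.021724618871957 M [-2.0220877   1.33269208  0.07118097] t 10.5167
```

Request:
play_rows(
  commands=[
    [[0, 0, 0], [0, 0.5, 0], 10],
    [[0, 0, 0], [0, 1, 0], 10],
    [[0, 0, 0], [0, 1, 0], 10],
    [[0, 0, 0], [0, 1, 0], 10],
  ],
)

```text
time: 10.85
tool_pos: [0.5148, -0.1011, 0.0518]
eef_rot: [-3.138, 0.002, 1.716]
force: [-17.9, -13.9, 18.5]
gripper_width: 0.224
grasp_force: 61.5
```

```bash
python3 st.py
```

```text
jig xy mm from target [ 0.72688052 -0.40404336] z 0.05180714134320458 yaw 0.14536810076823214 rot [-3.13830646e+00  1.63226913e-03  1.71616443e+00] F jig [-19.74214593 -11.16259235] 18.527105641814835 M [-2.22184843  2.76303675 -0.00433794] t 10.85
```

Request:
play_rows(
  commands=[
    [[0, 0, 0], [0, 0.5, 0], 10],
    [[0, 0, 0], [0, 1, 0], 10],
    [[0, 0, 0], [0, 1, 0], 10],
    [[0, 0, 0], [0, 1, 0], 10],
  ],
)

```text
time: 11.18
tool_pos: [0.5149, -0.1011, 0.0519]
eef_rot: [-3.136, 0.001, 1.716]
force: [-27.7, -15.9, 25.1]
gripper_width: 0.227
grasp_force: 62.5
```

```bash
python3 st.py
```

```text
jig xy mm from target [ 0.8356375  -0.43167159] z 0.05187391739234601 yaw 0.14538999828252552 rot [-3.13631097e+00  1.49136961e-03  1.71618633e+00] F jig [-29.66350363 -11.73486464] 25.092817040994227 M [-2.44008387  4.30244559 -0.0464772 ] t 11.1833
```

Request:
play_rows(
  commands=[
    [[0, 0, 0], [0.4, -0.3, 0], 10],
    [[0, 0, 0], [0.8, -0.7, 0], 10],
    [[0, 0, 0], [0.8, -0.7, 0], 10],
    [[0, 0, 0], [0.8, -0.7, 0], 10],
    [[0, 0, 0], [0.8, -0.7, 0], 10],
    [[0, 0, 0], [0.8, -0.7, 0], 10],
    [[0, 0, 0], [0.8, -0.7, 0], 10],
    [[0, 0, 0], [0.8, -0.7, 0], 10],
  ],
)

```text
time: 11.85
tool_pos: [0.5149, -0.1011, 0.0519]
eef_rot: [-3.138, 0.003, 1.716]
force: [-18.9, -22.1, 17.8]
gripper_width: 0.224
grasp_force: 61.7
```

```bash
python3 st.py; python3 - <<'E'
from h import *
a=manip.get_image("scene");b=manip.get_image("top");f=lambda i,k:cv2.resize(i,None,fx=k,fy=k,interpolation=cv2.INTER_CUBIC)
cv2.imwrite("pics/fin.png",f(a[190:280,210:340],6))
E
```

```text
jig xy mm from target [ 0.80558182 -0.39485842] z 0.05188417006546663 yaw 0.14518239308217185 rot [-3.13797365e+00  2.94090162e-03  1.71597872e+00] F jig [-21.86568956 -19.15749939] 17.779919406150437 M [-3.31745482  3.1490486  -0.02548745] t 11.85
```

View pics/fin.png

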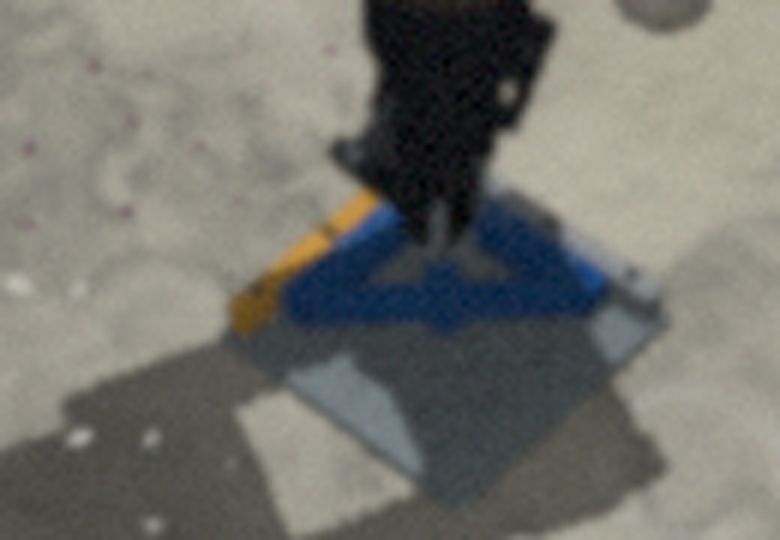

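The square lies flush with the brass at (285,290) and the steel at (600,290). It presses at about 20 N on each fence, has stopped moving and is aligned in yaw, so I'm handing in.

```bash
python3 -c "
from workcell import manip
print(manip.finish_job())"
```

```text
the job is handed in; nothing more can be done
None
```

The set square is seated flat in the jig corner, still gripped and pressing with about 20 N towards each fence. I handed the job in at about 12 s; no verdict came back.

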